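Fit the second support rod into the tile cutter

TASK

The tile cutter already has one of its two support rods fitted; put in the missing one. Take the long rod with the black knob from the wooden rack, push its bare end about halfway into the cutter's empty socket and let go, then take it again further back and push it fully home, until its collar meets the socket. Leave the short rod and the plain bar lying on the rack.

Things in the scene. Friction and masses are not known exactly. Their poses are not given: they have to be found in the camera images.
- strut_center (a point): Long support rod, loose, about 0.18 kg, 200 mm long, level on the rack, axis 40 mm above the table: bare steel shaft (dia 14, length 160), collar (dia 36, 6 thick), black knob (dia 26, 34 long). Point: on its axis, 100 mm from tip and knob end; +y runs to the knob: collar y 60 to 66, knob 66 to 100, balance about -27. The rack's crossbars are at y = -35 and 52; grip the shaft between them.
- socket (a point): Centre of the empty socket's mouth, 52 mm above the table: level square tube, 26 mm inside, 6 mm walls, 180 deep, in the side of the fixed grey tile cutter (400 x 190, bed 81 high). +y points out: the rod goes in along -y. Let go inside, the rod lies on the tube floor, axis 46 above the table, level if 80 mm or more is in. Home: collar on tube end, rod centre at y = -60. Friction 1 to 2 N.
- short_center (a point): Short support rod, a bystander in another rack slot: same shaft, collar and knob as the long rod but only 145 mm long in all. Point: the middle of its length, on its axis.
- bar_center (a point): Plain thin steel bar, a bystander in another slot of the rack: diameter 8 mm, length 200 mm, no collar or knob. Point: its middle. The rack: a fixed wooden board 240 x 130 x 8 mm with two crossbars 12 mm wide and 43 mm high, notched into three slots 75 mm apart, which hold the three rods in any order, knobs to the same side.
There are look-alikes about, which are no part of the job. What is shaped like the part that bears strut_center but turquoise is not meant.

How it is judged (in metres and radians):
On the way:
1. the long rod is let go while partway (40 to 135 mm of its shaft) in the empty socket (y of strut_center in the frame of socket between -0.035 and 0.06 m and x of strut_center in the frame of socket between -0.02 and 0.02 m and z of strut_center in the frame of socket between -0.035 and 0.02 m and angle between the y axis of strut_center and the y axis of socket, either way round below 0.4 rad and contact force between strut and the fingers below 0.1 N), for 0.2 s.
At the end, for the whole second after the job is handed in: the long rod lies at rest in the empty socket, its collar within 8 mm of the socket's end, and the short rod and the plain bar lie within 30 mm of where they were (y of strut_center in the frame of socket below -0.052 m and x of strut_center in the frame of socket between -0.012 and 0.012 m and z of strut_center in the frame of socket between -0.012 and 0.012 m and angle between the y axis of strut_center and the y axis of socket, either way round below 0.17 rad and linear speed of strut below 0.02 m/s and distance of each of short_center, bar_center from where it was at the start of the episode below 0.03 m); the robot touches nothing.
It fails at once if the short rod or the plain bar is moved by more than 30 mm (distance of any of short_center, bar_center from where it was at the start of the episode above 0.03 m).
It also fails if it takes over 48 s, if anything falls off the work surface, if the arm or the gripper's body presses on something with over 40 N, if the wrist force passes 120 N, or if a joint passes its speed limit or range.

ROBOT

A 6-joint arm with a two-finger parallel gripper is mounted at the origin on the work surface. World frame = base frame: x ahead of the robot, y to its left, z up, the work surface at z = 0. Lengths are in m, angles in degrees, forces in N, time in s.
With the tool pointing down it reaches from about 0.25 to 0.85 m from the base axis. Payload 12.5 kg.
Tool frame: the origin (TCP) lies at the very end of the fingers, on their centre line; the grasp point (between the pads) lies 19 mm behind it; z points along the fingers, y is the line along which they close (so a half turn about z gives the same grasp; the last joint's range is limited). The gripper opens to 93 mm and grips with 3 to 60 N. Pads are 15 mm wide; open, the fingers measure 128 mm over their backs; the gripper's body (75 mm by 188 mm) begins 65 mm behind the grasp point.
Start: joints at [62.246, 20.094, 94.641, -0, 65.266, -4.847], TCP at [0.214, 0.507, 0.219] pointing down, gripper open.
Joint ranges: [-157.81, 157.81], [-45, 120.19], [0.68, 151.7], [-89.99, 269.99], [4.06, 180], [-164.3, 164.3]. Speed limits (degrees/s): [127.2, 127.2, 159.86, 180, 180, 180].

INTERFACE

Orientations are given as a 3x3 rotation matrix whose columns are the frame's x, y, z axes.
In Python, from bench import move_to, move_linear, set_joints, ungrasp, grab, hold, solve_ik, get_obs, grab_frame, Unreachable, close_job gives the robot as it stands. The module is installed in compiled form; this text tells all that it offers. Calls block until the motion is done:
- move_to(position, orientation): joint-space move of the TCP to a pose.
- move_linear(position, ori=None, speed=0.15, max_force=None): straight line of the TCP; ori=None keeps the orientation; speed is the mean speed in m/s. With max_force (N) it stops when the force on the tool has changed by that much, and returns True; else False.
- set_joints(angles): joint-space move.
- ungrasp() and grab(): open the fingers fully, or close them until they stop; the grip force is fixed at half the most.
- hold(seconds).
- solve_ik(position, orientation): joint angles nearest the present ones, or None.
- get_obs(): the state.
- grab_frame(name): name is "scene" or "top" or "wrist"; returns a dict with "pixels" (420x560x3 uint8, red, green, blue), "depth" (420x560 float32, m along the optical axis (not along the pixel's ray), 0 where there is no reading), "intrinsics" (3x3 intrinsics, pixels), "R" (3x3) and "t" (3): a world point X has camera coordinates R X + t. Camera axes: x right, y down, z forward; pixel columns grow to the right and rows downward; lengths in m; the calibration is good to about 2 mm. The wrist camera is an equidistant fisheye: a pixel r from the principal point sees the ray r / f radians off the axis. A picture is of the moment at which its call begins.
A pose or a line that the arm cannot do raises Unreachable and nothing moves.
- close_job(): hands the job in; it is judged then, once.
The state is a dict: "time": time; "joint_pos": joint angles; "dq": joint speeds; "tau": joint torques, N m; "tcp_pos": TCP position; "tool_rot": TCP orientation; "ft_force": force on the tool from outside, world axes, zero at the start; "moment": the same for the moment, N m; "opening": finger opening in m; "finger_force": force on a finger pad.
Only numpy, scipy, OpenCV 4.12 (cv2) and the standard library are available. Lean on these libraries where they do the work, as an engineer would, in place of code of your own. Each camera call takes 0.05 s, during which the arm holds its last target. There are 200 camera calls.

## Working session

There is one attempt and no reset: what is moved stays moved. The work goes in short steps, each a Python script; the robot and the scene stay as the last script left them, time stands still between calls to the robot, and variables do not carry over. Pictures are saved under pics/ and viewed, at most 10 in all, crops included, and the job is handed in when it is done.

```bash
mkdir -p pics; cat > h.py <<'E'
import numpy as np, cv2
from bench import *
def snap(n,f):
    d=grab_frame(n); cv2.imwrite('pics/'+f+'.png',d['pixels'][:,:,::-1]); np.savez('pics/'+f+'.npz',**d); return d
def pt(d,u,v,z=None):
    K=d['intrinsics'];R=d['R'];t=d['t']
    r=R.T@np.array([(u-K[0,2])/K[0,0],(v-K[1,2])/K[1,1],1]); c=-R.T@t
    if z is None: 
        w=d['depth'][int(v)-1:int(v)+2,int(u)-1:int(u)+2]; return c+r*np.median(w)
    return c+r*(z-c[2])/r[2]
E
python3 - <<'E'
from h import *
a=snap('top','top1'); snap('scene','scene1')
print(a['intrinsics'],a['R'],a['t'],get_obs()['time'])
E
```

```text
[[432.99911581   0.         283.85330972]
 [  0.         432.99911581 212.38283975]
 [  0.           0.           1.        ]] [[-0.01877057 -0.99959024 -0.02161047]
 [-0.9891693   0.02171323 -0.14516412]
 [ 0.14557387  0.0186516  -0.98917156]] [0.15990721 0.44180415 0.80730981] 0.1
```

View pics/top1.png

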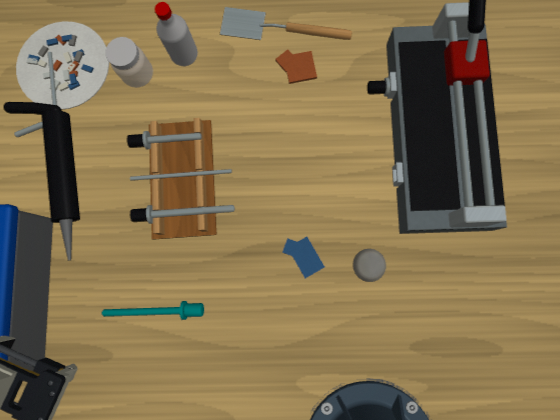

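View pics/scene1.png

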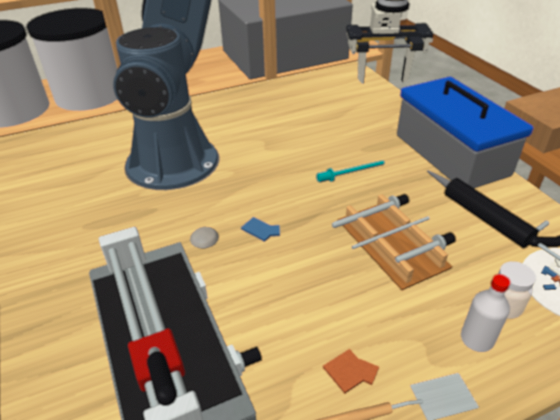

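Top view: there are three rod-like candidates. The rod at (130–235, 212) is full length with a black knob. The one at (127–202, 138) is the short rod, and the turquoise one at (105–204, 310) is a decoy. The first fits: it's about 105 px long, against about 75 px for the short rod. The empty socket is the white stub at about (397,174); the stub at (390,86) already has a knob in it.

```bash
python3 - <<'E'
import cv2,numpy as np
a=cv2.imread('pics/top1.png')
c1=cv2.resize(a[190:240,120:250],None,fx=6,fy=6,interpolation=cv2.INTER_CUBIC)
c2=cv2.resize(a[60:200,370:430],None,fx=4,fy=4,interpolation=cv2.INTER_CUBIC)
c2=cv2.resize(a[150:200,370:500],None,fx=6,fy=6,interpolation=cv2.INTER_CUBIC)
cv2.imwrite('pics/crop1.png',np.vstack([c1[:300],c2[:300]]))
E
```

```text
(no output)
```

View pics/crop1.png

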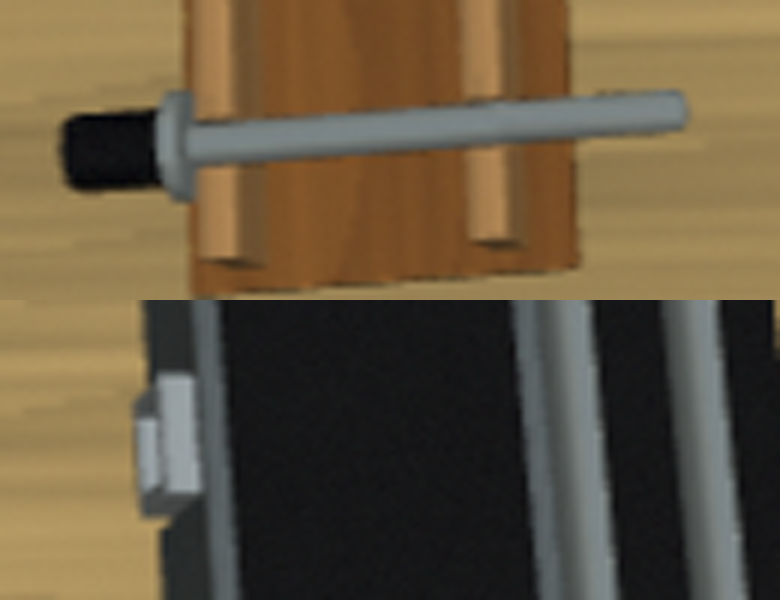

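The crop confirms the long rod, with knob end at (130.3,215.3), shaft at the collar (152.5,213.7) and tip at (234.7,208.3). The empty square socket's mouth top edge runs from (396.7,162.5) to (397.2,182).

```bash
python3 - <<'E'
from h import *
np.set_printoptions(precision=4,suppress=True)
d=np.load('pics/top1.npz'); print('cam',-d['R'].T@d['t'])
k,s,t=pt(d,130.3,215.3,.04),pt(d,152.5,213.7,.04),pt(d,234.7,208.3,.04)
print('rod',k,s,t,(k+t)/2,np.linalg.norm(k-t),np.linalg.norm(s-t))
print('angle',np.degrees(np.arctan2(*(k-t)[[1,0]])),np.degrees(np.arctan2(*(s-t)[[1,0]])))
m=[pt(d,396.7,162.5,.071),pt(d,397.2,182,.071)];print('mouth',m,np.mean(m,0))
# depth-based: heights near the socket and rim line
H,W=d['depth'].shape
u,v=np.meshgrid(np.arange(W),np.arange(H));K=d['intrinsics']
P=np.stack([(u-K[0,2])/K[0,0],(v-K[1,2])/K[1,1],np.ones_like(u)],-1)*d['depth'][...,None]
X=(P-d['t'])@d['R']
for v in (164,172,180): print(v,[(u,X[v,u].round(3).tolist()) for u in range(390,410,2)])
# left bed edge: first column with z>.07 per row
E=[]
for v in list(range(40,75,3))+list(range(100,160,4))+list(range(190,225,4)):
    c=np.where(X[v,380:440,2]>.074)[0][0]+380; E.append(X[v,c])
E=np.array(E)
l=cv2.fitLine(E[:,:2].astype(np.float32),cv2.DIST_HUBER,0,.001,.001).ravel();print('edge',l,np.degrees(np.arctan2(l[1],l[0])),E[:,2].mean())
for v in (196,205,210,212): print(v,X[v,220 if v<211 else 190].round(4))
print([X[v,190].round(3).tolist() for v in range(207,217)])
E
```

```text
cam [0.3225 0.1352 0.8662]
rod [0.4449 0.4491 0.04  ] [0.4471 0.4058 0.04  ] [0.4542 0.2458 0.04  ] [0.4495 0.3474 0.04  ] 0.20349014916224617 0.16011579170377715
angle 92.60745721418746 92.52915852230686
mouth [array([ 0.5295, -0.0635,  0.071 ]), array([ 0.4921, -0.0623,  0.071 ])] [ 0.5108 -0.0629  0.071 ]
164 [(390, [0.545, -0.067, 0.002]), (392, [0.545, -0.072, -0.001]), (394, [0.53, -0.061, 0.058]), (396, [0.526, -0.062, 0.073]), (398, [0.322, 0.135, 0.866]), (400, [0.527, -0.07, 0.07]), (402, [0.526, -0.072, 0.074]), (404, [0.525, -0.075, 0.077]), (406, [0.525, -0.08, 0.074]), (408, [0.524, -0.082, 0.08])]
172 [(390, [0.529, -0.067, -0.0]), (392, [0.52, -0.062, 0.035]), (394, [0.519, -0.065, 0.039]), (396, [0.512, -0.061, 0.07]), (398, [0.511, -0.065, 0.072]), (400, [0.511, -0.068, 0.072]), (402, [0.51, -0.072, 0.073]), (404, [0.51, -0.074, 0.077]), (406, [0.509, -0.078, 0.077]), (408, [0.509, -0.081, 0.078])]
180 [(390, [0.512, -0.066, -0.001]), (392, [0.511, -0.069, 0.002]), (394, [0.503, -0.064, 0.039]), (396, [0.498, -0.062, 0.063]), (398, [0.496, -0.064, 0.069]), (400, [0.496, -0.068, 0.071]), (402, [0.496, -0.071, 0.071]), (404, [0.494, -0.073, 0.077]), (406, [0.495, -0.078, 0.075]), (408, [0.494, -0.081, 0.078])]
edge [ 1.      0.0095  0.6274 -0.071 ] 0.54670876 0.14173967081643518
196 [0.4864 0.2809 0.0013]
205 [ 0.4682  0.2813 -0.001 ]
210 [0.4506 0.2734 0.0456]
212 [0.4477 0.3309 0.0476]
[[0.464, 0.341, 0.006], [0.456, 0.332, 0.043], [0.453, 0.331, 0.048], [0.452, 0.331, 0.048], [0.45, 0.331, 0.047], [0.448, 0.331, 0.048], [0.447, 0.332, 0.042], [0.444, 0.332, 0.043], [0.448, 0.341, 0.006], [0.446, 0.34, 0.008]]
```

```bash
cat >> h.py <<'E'
def down(a,flip=1): # rod/socket +y direction at angle a (deg); fingers close across it
    a=np.radians(a); y=flip*np.array([np.sin(a),-np.cos(a),0]); z=np.array([0,0,-1.]); return np.stack([np.cross(y,z),y,z],1)
E
python3 - <<'E'
from h import *
np.set_printoptions(precision=4,suppress=True)
d=np.load('pics/top1.npz')
H,W=d['depth'].shape
u,v=np.meshgrid(np.arange(W),np.arange(H));K=d['intrinsics']
X=(np.stack([(u-K[0,2])/K[0,0],(v-K[1,2])/K[1,1],np.ones_like(u)],-1)*d['depth'][...,None]-d['t'])@d['R']
E=[]
for r in list(range(44,74,2))+list(range(100,158,2))+list(range(190,222,2)):
    z=X[r,380:440,2]; c=np.where((z>.07)&(z<.1))[0]
    if len(c): E.append(X[r,c[0]+380])
E=np.array(E);ok=abs(E[:,1]-np.median(E[:,1]))<.015;E=E[ok]
l=cv2.fitLine(E[:,:2].astype(np.float32),cv2.DIST_HUBER,0,.001,.001).ravel();print(len(E),'edge',l,np.degrees(np.arctan(l[1]/l[0])))
print('bar',pt(d,181,174.5,.04), 'max z cutter',[(c,X[160:220,c,2].max().round(3)) for c in range(400,500,10)])
a=92.55; c=np.array([.4498,.3457]); ax=np.array([np.cos(np.radians(a)),np.sin(np.radians(a))])
g=c+.012*ax
for f in (1,-1):
    R=down(a,f); print(solve_ik([*g,.15],R),solve_ik([*g,.021],R),solve_ik([.51,-.04,.033],R))
f=min((1,-1),key=lambda f:abs(solve_ik([*g,.15],down(a,f))[5]))
move_to([*g,.15],down(a,f)); print(f,get_obs()['time']); snap('wrist','w1')
E
```

```text
60 edge [ 0.9999  0.0123  0.5673 -0.0716] 0.70319635
bar [0.5237 0.3514 0.04  ] max z cutter [(400, np.float64(0.074)), (410, np.float64(0.084)), (420, np.float64(0.866)), (430, np.float64(0.866)), (440, np.float64(0.084)), (450, np.float64(0.094)), (460, np.float64(0.139)), (470, np.float64(0.153)), (480, np.float64(0.154)), (490, np.float64(0.153))]
[33.8809 27.0518 94.7219 -0.     58.2264 31.3309] [33.8809 37.9024 98.4011 -0.     43.6964 31.3309] [ -9.6998  32.0572 107.8521  -0.      40.0907 -12.2498]
[  33.8809   27.0518   94.7219   -0.       58.2264 -148.6691] [  33.8809   37.9024   98.4011   -0.       43.6964 -148.6691] None
1 1.2083
```

View pics/w1.png

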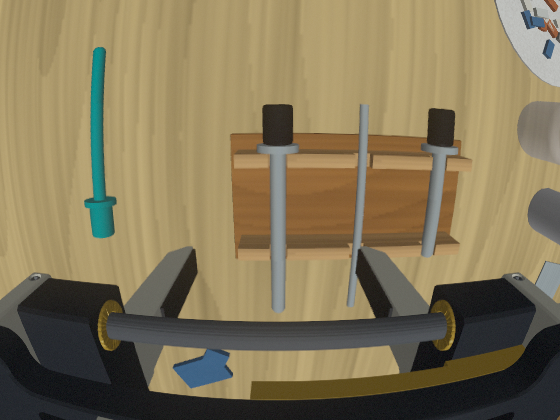

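The wrist view shows the long rod centred between the fingers at column 278, with the bar at 358 and the short rod at 437. I'll grasp the long rod, lift it and carry it to just short of the socket.

```bash
python3 - <<'E'
from h import *
np.set_printoptions(precision=4,suppress=True)
a=92.55; c=np.array([.4498,.3457]); ax=np.array([np.cos(np.radians(a)),np.sin(np.radians(a))])
g=c+.012*ax; R=down(a)
move_linear([g[0]-.0015,g[1],.021],R,speed=.12); grab(); o=get_obs(); print(o['opening'],o['finger_force'],o['ft_force'])
move_linear([*g,.13],R,speed=.15); print(get_obs()['ft_force'])
b=90.7; s=np.array([np.cos(np.radians(b)),np.sin(np.radians(b))]); m=np.array([.511,-.063])
move_to([*(m+.145*s),.13],down(b)); move_linear([*(m+.145*s),.033],down(b),speed=.15)
o=get_obs(); print(o['time'],o['opening'],o['tcp_pos'],o['ft_force'],o['moment'])
t=snap('top','top2'); w=snap('wrist','w2'); 
x=cv2.resize(t['pixels'][130:230,280:420,::-1],None,fx=5,fy=5,interpolation=cv2.INTER_CUBIC); cv2.imwrite('pics/crop2.png',x)
E
```

```text
0.013029144730233339 29.98151421546936 [ 5.992   0.9085 -1.2869]
[-0.3034 -0.8648 -3.1834]
6.475 0.013085436984836482 [0.5097 0.0824 0.0336] [ 0.153   0.5702 -1.6833] [0.0266 0.0919 0.0021]
```

View pics/crop2.png

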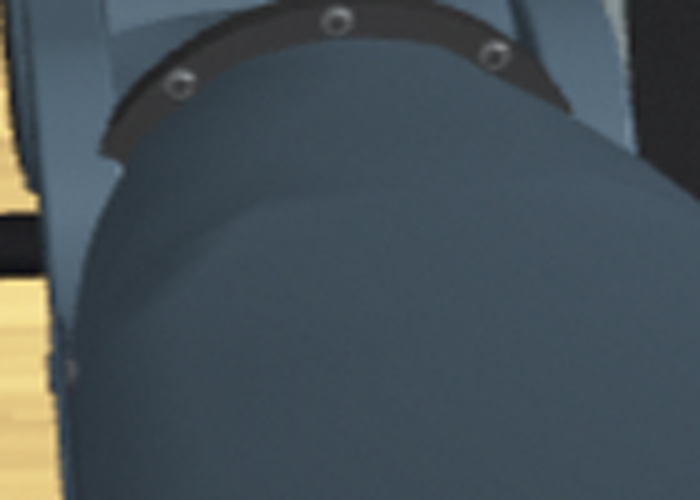

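View pics/w2.png

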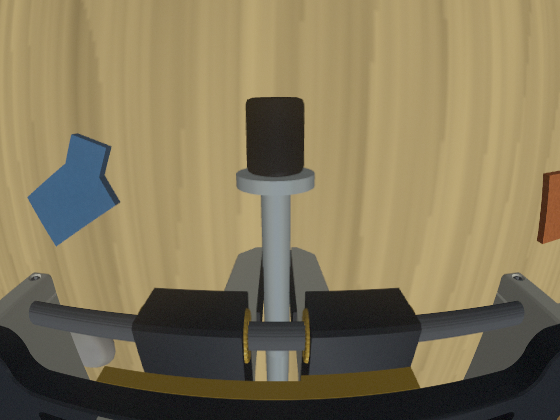

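The arm blocks the top view. In the wrist view the rod hangs straight in the grip, with the knob at (275,135). I'll use the scene camera to check the tip against the socket.

```bash
python3 - <<'E'
from h import *
d=snap('scene','scene2')
def pr(X):
    c=d['R']@np.array(X)+d['t']; q=d['intrinsics']@c; return q[:2]/q[2]
o=get_obs(); p=o['tcp_pos']; b=np.radians(90.7); s=np.array([np.cos(b),np.sin(b),0]); g=p+[0,0,.019]
m=np.array([.511,-.063,.052])
x=d['pixels'][:,:,::-1]
u0,v0=150,230;x=cv2.resize(x[v0:v0+110,u0:u0+150],None,fx=5,fy=5,interpolation=cv2.INTER_CUBIC)
for X,c in ((g-.112*s,(0,0,255)),(g,(0,255,0)),(g+.048*s,(0,255,0)),(m,(255,0,255))):
    q=(pr(X)-[u0,v0])*5+2; print(pr(X)); cv2.drawMarker(x,tuple(int(i) for i in q),c,cv2.MARKER_CROSS,12,1)
ex=np.array([np.sin(b),-np.cos(b),0])
cs=np.array([[(pr(m+i*ex+[0,0,j])-[u0,v0])*5+2 for i,j in ((-.019,-.019),(.019,-.019),(.019,.019),(-.019,.019))]],int)
cv2.polylines(x,cs.astype(np.int32),True,(255,0,255),1)
cv2.imwrite('pics/crop3.png',x)
E
```

```text
[219.44063678 277.25526878]
[272.61127798 259.1054275 ]
[294.29157968 251.70483902]
[202.93792451 282.98590574]
```

View pics/crop3.png

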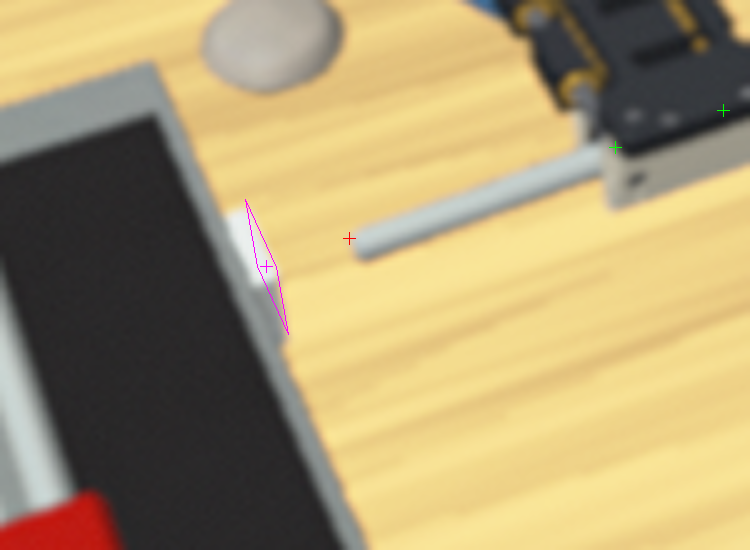

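The tip appears about 9 px (crop) below the prediction, and the socket outline about 10 px below. So both share the same camera offset and the relative alignment is good. I'll insert the rod halfway with a force guard, lower it and let go.

```bash
python3 - <<'E'
from h import *
np.set_printoptions(precision=4,suppress=True)
b=90.7; s=np.array([np.cos(np.radians(b)),np.sin(np.radians(b))]); m=np.array([.511,-.063]);R=down(b)
for k,v in ((.085,.06),(.021,.06)):
    st=move_linear([*(m+k*s),.033],R,speed=v,max_force=8); o=get_obs(); print(k,st,o['tcp_pos'],o['ft_force'],o['moment'],o['time'])
    if st: break
E
```

```text
0.085 False [0.5099 0.0222 0.033 ] [-0.1577 -0.6061 -1.7697] [-0.0295  0.0647 -0.0256] 7.775
0.021 False [ 0.5107 -0.0417  0.033 ] [-0.24    0.3558 -2.6761] [0.0293 0.058  0.0351] 8.9917
```

```bash
python3 - <<'E'
from h import *
np.set_printoptions(precision=4,suppress=True)
b=90.7; s=np.array([np.cos(np.radians(b)),np.sin(np.radians(b))]); m=np.array([.511,-.063]);R=down(b)
p=get_obs()['tcp_pos']
print(move_linear([p[0],p[1],.027],R,speed=.03,max_force=4),get_obs()['tcp_pos'],get_obs()['ft_force'])
ungrasp(); hold(.4); o=get_obs(); print(o['finger_force'],o['opening'])
p=o['tcp_pos']; move_linear([p[0],p[1],.13],R,speed=.2)
move_linear([*(m+.10*s),.13],R,speed=.2); snap('wrist','w3')
d=snap('scene','scene3'); x=cv2.resize(d['pixels'][230:340,150:300,::-1],None,fx=5,fy=5,interpolation=cv2.INTER_CUBIC)
w=cv2.imread('pics/w3.png'); h=cv2.resize(x,(560,411)); cv2.imwrite('pics/c4.png',cv2.resize(np.vstack([w,h]),None,fx=.72,fy=.72)); print(o['time'])
E
```

```text
True [ 0.511  -0.0414  0.0264] [0.5285 2.16   3.2681]
0.0 0.09292298860758058
11.0083
```

View pics/c4.png

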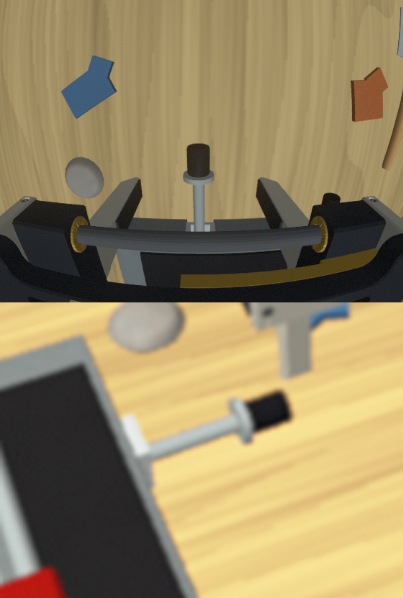

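The rod rests level in the socket, about half in, with the knob at (198,160) in the wrist panel and the axis centred. Next I'll regrip on the knob and push home.

```bash
python3 - <<'E'
from h import *
np.set_printoptions(precision=4,suppress=True)
b=90.7; s=np.array([np.cos(np.radians(b)),np.sin(np.radians(b))]); m=np.array([.511,-.063]);R=down(b)
q=m+.096*s
move_linear([*q,.027],R,speed=.12,max_force=10); grab(); o=get_obs(); print(o['opening'],o['ft_force'],o['tcp_pos'])
st=move_linear([*(m+.014*s),.027],R,speed=.05,max_force=12); o=get_obs(); print(st,o['tcp_pos'],o['ft_force'],(o['tcp_pos'][:2]-m)@s,o['opening'],o['time'])
E
```

```text
0.0256492800122853 [-0.2068  0.5114  0.0039] [0.5099 0.033  0.027 ]
True [ 0.5108 -0.038   0.0271] [-0.1923  0.1792  4.1992] 0.024975233243642793 0.02554079423779684 15.6667
```

```bash
python3 - <<'E'
from h import *
b=90.7; s=np.array([np.cos(np.radians(b)),np.sin(np.radians(b))]); m=np.array([.511,-.063]);R=down(b)
st=move_linear([*(m+.015*s),.027],R,speed=.03,max_force=12); o=get_obs(); print(st,(o['tcp_pos'][:2]-m)@s,o['ft_force'])
ungrasp(); hold(.3); p=get_obs()['tcp_pos']; move_linear([p[0],p[1],.15],R,speed=.2)
move_to([*(m+.25*s),.22],R); hold(.3)
t=snap('top','top5'); d=snap('scene','scene5'); print(get_obs()['time'])
f=lambda i,u,v:cv2.resize(i[v:v+70,u:u+100,::-1],(600,420),interpolation=cv2.INTER_CUBIC)
x=np.vstack([f(t['pixels'],350,140),f(d['pixels'],170,250)]); cv2.imwrite('pics/c5.png',cv2.resize(x,None,fx=.7,fy=.7))
E
```

```text
True 0.02495377647917235 [0.10534209 3.72559409 3.30343126]
19.4417
```

View pics/c5.png

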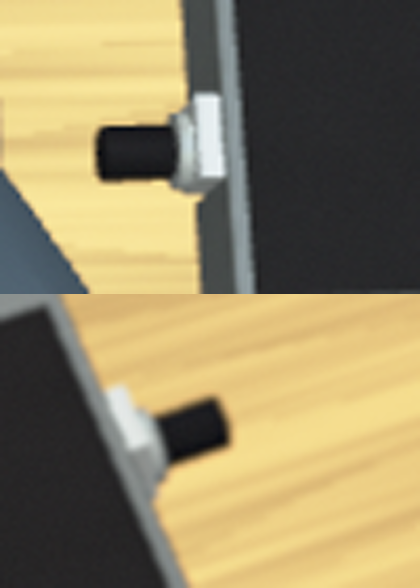

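The collar (top panel, about (183,150)) sits flush against the socket end, with no shaft showing in either view. The short rod and bar weren't touched, so I'm handing in.

```bash
python3 -c "
from bench import *
print(close_job())"
```

```text
the job is handed in; nothing more can be done
None
```

The long rod was let go about halfway into the empty socket, then regripped by its knob and pushed home until the collar met the socket; the job is handed in at about 19.5 s, but no verdict came back.

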